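# Pry the snap-fit cover of a terminal box loose

## Robot

A 6-joint arm with a two-finger parallel gripper is mounted at the origin on a cart in front of the work surface, level with it; the furniture and walls round the work are solid. World frame = base frame: x ahead of the robot, y to its left, z up, the work surface at z = 0. Lengths are in mm, angles in rad, forces in N, time in s.
With the tool pointing down it reaches from about 350 to 875 mm from the base axis. Payload 4.2 kg.
Tool frame: the origin (TCP) lies at the very end of the fingers, on their centre line; the grasp point (between the pads) lies 19 mm behind it; z points along the fingers, y is the direction in which the jaws open and shut (so a half turn about z gives the same grasp; the last joint's range is limited). The gripper opens to 85 mm and grips with 20 to 120 N. Pads are 22 mm wide; open, the fingers measure 114 mm over their backs; the gripper's body (76 mm by 85 mm) begins 54 mm behind the grasp point. The pads swing forward as they close: fully open they stand 13 mm farther back than shut.
Start: joints at [-1.057, 0.385, 0.008, 0, -1.194, -0.259], TCP at [157.549, -604.795, 231.312] pointing down, gripper open.
Joint ranges: [-3.14, 3.14], [-1.21, 2.06], [-1.07, 1.41], [-3.16, 2.05], [-2.99, -0.16], [-3.1, 3.1]. Speed limits (rad/s): [2.79, 2.79, 3.14, 3.14, 3.14, 3.14].

## Interface

Orientations are given as a unit quaternion [x, y, z, w].
In Python, from bench import telemetry, eyes, arm gives the robot as it stands. The module is installed in compiled form; this text tells all that it offers.
- The arm moves only by the tool move_arm, never from a script. Its argument "deltas" is text: rows parted by semicolons, each of 6 numbers parted by spaces: the shift along the tool's x, y, z in cm, then the turn, a rotation vector about the tool's x, y, z in rad. A call has 1 to 12 rows; each row shifts and turns the commanded pose from where the row before left it, along the tool's axes as they then stand; what a row does not reach is not made up. A row lasts 1/8 s, in which the tool goes at most 62.5 mm and 10.7 degrees, less where a joint would pass 70% of its speed; a pose out of reach is approached as far as the arm can. A call is refused whole if a number of a shift passes 6.25 or a number of a turn 0.188, either way. A call with a gripper value outside its range is refused whole. "grip" is the finger opening in cm, from 0 to 8.54, set as the call begins (left out, the last holds). The fingers move at their own pace and stop on an object; the grip force is fixed at half the most. Time passes only in rows, so rows that do not move let the fingers close. It gives the time, the measured TCP pose, the force and the opening at its end, in the units of the state.
- telemetry.read_state(): the state, without advancing time (a new reading comes with each control period).
- eyes.get_image(name): name is "scene" or "side" or "wrist"; returns a dict with "pixels" (480x640x3 uint8, blue, green, red), "range_z" (480x640 float32, mm along the optical axis (not along the pixel's ray), 0 where there is no reading), "fx", "fy", "cx", "cy" (pixels), "origin" and "orientation" of the camera in the world; the wrist camera has in their place "tool_from_camera" (4x4, takes a point from camera to tool coordinates, whose origin is the TCP and whose axes are the flange's). Camera axes: x right, y up, looking along -z (the intrinsics and any distortion apply to the point x, -y, -z); pixel columns grow to the right and rows downward; lengths in mm; the calibration is good to about 2 mm. A picture is of the moment at which its call begins: read the wrist's pose just before it.
- arm.job_done(): hands the job in, once; it reports no verdict.
Trained networks look in a picture, given as the dict that the camera call returned (one of the last four; its "shot" number tells which), for a name from the list of things; names that differ only in an ending like _2 or _b are one class to them, and where a whole thing is asked for, a point or a joint stands for the part that bears it (a point fixed in the world has none). Each returns a list of dicts, best first, with "p" (0 to 1); they miss things now and then, are a little off and sometimes report something else, mostly with a low value. They report only what shows in the picture. A call takes as long as a camera call.
- eyes.boxes_of(picture, name): "point" ([x, y, z] in mm, in world coordinates, good to about 4 mm: the middle of the surface that is visible of it).
The state is a dict: "clock": time; "joints": joint angles; "joint_vel": joint speeds; "joint_efforts": joint torques, N m; "position": TCP position; "ee_rot": TCP orientation; "contact_force": force on the tool from outside, world axes, zero at the start; "wrist_torque": the same for the moment, N m; "gripper_width": finger opening in mm.
Only numpy, scipy, OpenCV 4.12 (cv2) and the standard library are available. Lean on these libraries where they do the work, as an engineer would, in place of code of your own. Each camera call takes 0.05 s, during which the arm holds its last target.

## Task

Pop the snap-fit cover of the terminal box loose: pick up the flat pry tool, push its blade level into the notch under the front edge of the cover and lever the handle down until the cover snaps free at the front. Leave the loosened cover sitting on the box, and lay the tool flat on the bench. Do not touch the cover with the fingers and leave the other things where they are.

Things in the scene. Friction and masses are not known exactly. Their poses are not given: they have to be found in the camera images.
- pry_grip (a point): Middle, half-way up, of the flat pry tool's wooden handle: 90 long, 18 wide, 24 high, flat underside, lying on the bench (this point 12 mm up). x points along the tool to the blade, z up. The straight steel blade, 14 mm wide, 3 mm thick, runs on the same centre line from 45 to 100 mm ahead of this point. About 100 g, balanced within 10 mm of this point.
- pry_tip (a point): Tip of the pry tool's blade (2 mm thick here), 100 mm ahead of pry_grip on the same centre line. Same axes.
- notch (a point): Mouth of the notch in the front of a white terminal box (95 deep, 110 wide, 156 high) fixed to the bench; the front looks roughly to the robot's right, over a wire basket 55 mm high. x points level into the box, z up. Opening 30 wide, 9 high, right under the cover's edge (137 to 146 mm above the bench; this point is its middle). Hollow behind, 55 mm deep. Its rigid lower lip is the fulcrum.
- cover: Snap-fit cover, white plate 90 x 110 x 4 mm on the box. Origin: middle of its front lower edge, 146 mm above the bench when shut; x points to its back edge, hooked under the box's lip as a hinge. Two spring catches let go after 6 mm of lift at the front (some 10 N), then hold it up about 10 mm. Blade 32 mm in: turn the level tool about 25 degrees over the lower lip, handle down.
- weight: A small brass weight, 32 mm across, 42 mm high, standing on the bench behind the wire basket; leave it alone. Origin at the centre of its underside.
- kraft_tape: A roll of tape, 114 mm across, 50 mm high, lying on envelopes in front of the wire basket; leave it alone. Origin at the centre of its underside.

How it is judged:
By the outcome, as a careful person would: the job done as asked, in the order asked, and still so for the second after the job is handed in, with the robot touching nothing.
It also fails if it takes over 54 s, if anything falls off the work surface, if the arm or the gripper's body presses on something with over 40 N, if the wrist force passes 120 N, or if a joint passes its speed limit or range.

## Working session

There is one attempt and no reset: what is moved stays moved. The work goes in short steps, Python scripts to look and compute and a tool call to move; the robot and the scene stay as the last step left them, time stands still between calls to the robot, and variables do not carry over. Pictures are saved under pics/ and viewed, and the job is handed in when it is done.

Besides the shell and the picture viewer there is one more tool, called after "Call:" as name(argument=value, ...) on one line, values as JSON. move_arm: Moves the arm, as the interface text tells. Its arguments: {"type":"object","properties":{"deltas":{"type":"string"},"grip":{"type":"number"}},"required":["deltas"]}

```bash
mkdir -p pics; cat > h.py <<'E'
import numpy as np,cv2
from scipy.spatial.transform import Rotation as R
from bench import telemetry, eyes, arm
def cam(name):
    s=telemetry.read_state(); d=eyes.get_image(name)
    if 'origin' in d:
        M=R.from_quat(d['orientation']).as_matrix(); o=np.array(d['origin'])
    else:
        T=np.array(d['tool_from_camera']); Rt=R.from_quat(s['ee_rot']).as_matrix()
        M=Rt@T[:3,:3]; o=Rt@T[:3,3]+np.array(s['position'])
    return d,M,o
def cloud(d,M,o):
    z=d['range_z']; v,u=np.mgrid[:480,:640]
    P=np.stack([(u-d['cx'])/d['fx']*z,-(v-d['cy'])/d['fy']*z,-z],-1)
    W=P@M.T+o; W[z==0]=np.nan
    return W
E
python3 - <<'E'
from h import *
for n in ['scene','side','wrist']:
    d,M,o=cam(n); print(n,[k for k in d],o,d['fx'])
    cv2.imwrite(f'pics/a_{n}.png',d['pixels']); np.savez(f'a_{n}.npz',W=cloud(d,M,o),M=M,o=o,px=d['pixels'])
    for t in ['pry_grip','pry_tip','notch','cover','weight','kraft_tape']:
        print(t,[(np.round(b['point'],1),round(b['p'],2)) for b in eyes.boxes_of(d,t)][:2])
print(telemetry.read_state())
E
```

```text
scene ['pixels', 'range_z', 'fx', 'fy', 'cx', 'cy', 'origin', 'orientation', 'shot'] [-304.7675542   717.00584372  641.95869064] 596.0123542131713
pry_grip [(array([492.5, -18.9,  19.8]), 0.83)]
pry_tip [(array([489.5, -20.6,  19. ]), 0.84), (array([465.9, 358.7, 114.3]), 0.5)]
notch [(array([463.8, 360.6, 115.3]), 0.82)]
cover [(array([508.9, 323.5, 151.3]), 0.7)]
weight []
kraft_tape [(array([320.5, 170.4,  79. ]), 0.8)]
side ['pixels', 'range_z', 'fx', 'fy', 'cx', 'cy', 'origin', 'orientation', 'shot'] [162.7227995  665.59017845 696.46123551] 596.8845235957833
pry_grip [(array([498. , -19.1,  18.9]), 0.91)]
pry_tip [(array([496.4, -24.8,  18.1]), 0.83)]
notch [(array([465. , 362.4,  90.2]), 0.81)]
cover [(array([508.3, 323.7, 149.7]), 0.95)]
weight []
kraft_tape [(array([329.3, 176.7,  83.2]), 0.81)]
wrist ['pixels', 'range_z', 'fx', 'fy', 'cx', 'cy', 'tool_from_camera', 'shot'] [  86.23553323 -624.5220257   375.69027826] 340.24492843938515
pry_grip []
pry_tip []
notch []
cover []
weight []
kraft_tape []
{'clock': 1.05, 'joints': array([-1.05737810e+00,  3.84677956e-01,  7.87371057e-03, -1.87071777e-05,
       -1.19399958e+00, -2.58564000e-01]), 'joint_vel': array([-0.00064196,  0.00125122, -0.00041962, -0.00113448, -0.00032122,
       -0.00139317]), 'joint_efforts': array([ 3.61291814e-04, -3.92095506e+01,  1.88619804e+01,  4.19083938e+00,
       -2.52824311e-04,  1.49575872e-06]), 'position': array([ 157.56000674, -604.77677849,  231.31230465]), 'ee_rot': array([-1.27079127e-01,  9.91892583e-01,  6.74994212e-06,  6.64511074e-06]), 'contact_force': array([-0.23912188,  0.91677513,  0.81033871]), 'wrist_torque': array([ 0.01502984,  0.02125423, -0.04727896]), 'gripper_width': 85.64366268028212}
```

View pics.

View pics/a_scene.png

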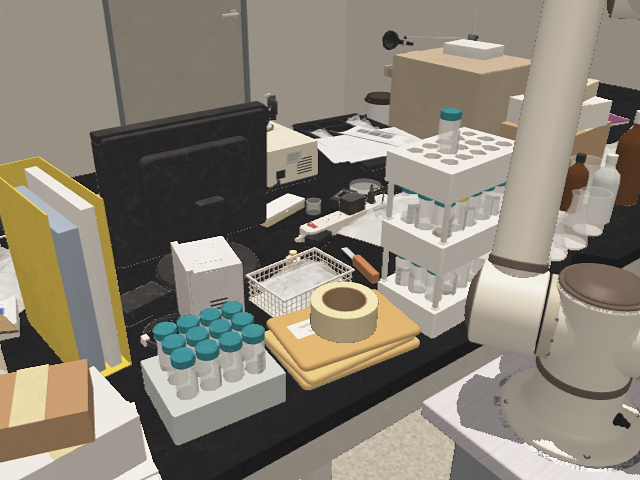

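View pics/a_side.png

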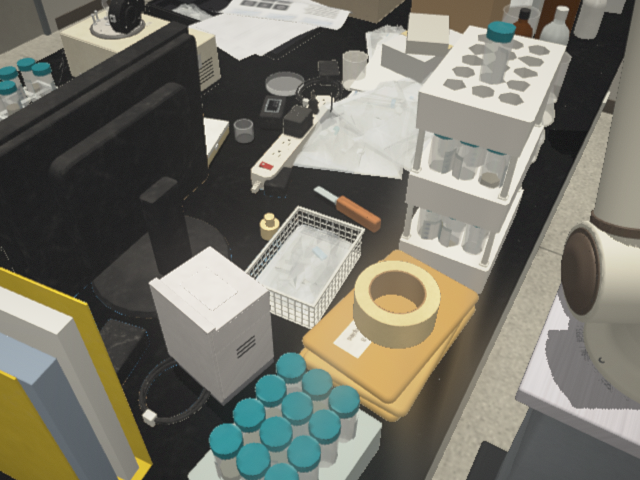

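```bash
python3 - <<'E'
from h import *
for n in ['scene','side']:
    f=np.load(f'a_{n}.npz'); W=f['W']; px=f['px']
    hsv=cv2.cvtColor(px,cv2.COLOR_BGR2HSV)
    m=(np.hypot(W[...,0]-495,W[...,1]+20)<100)&(W[...,2]>-10)&(W[...,2]<40)
    wood=m&(hsv[...,1]>120)&(hsv[...,2]>60)
    P=W[wood]; print(n,'wood',len(P),P.mean(0),np.percentile(P[:,2],[5,50,95]))
    top=P[P[:,2]>np.percentile(P[:,2],95)-4]
    r=cv2.minAreaRect(top[:,:2].astype(np.float32)); print(' rect',r, cv2.boxPoints(r))
    r=cv2.minAreaRect(P[:,:2].astype(np.float32)); print(' rectall',r)
    v,u=np.where(wood);print(' px',u.min(),u.max(),v.min(),v.max())
    # box top
    m=(np.hypot(W[...,0]-508,W[...,1]-323)<110)&(W[...,2]>120)&(W[...,2]<165)
    P=W[m]; print('top hist',np.histogram(P[:,2],bins=np.arange(120,166,3)))
    T=P[P[:,2]>143]; r=cv2.minAreaRect(T[:,:2].astype(np.float32)); print(' boxrect',r,'\n',cv2.boxPoints(r))
    v,u=np.where(m);print(' px',u.min(),u.max(),v.min(),v.max())
d=np.load('a_side.npz')['px']
cv2.imwrite('pics/b.png',np.hstack([cv2.resize(d[230:410,130:290],None,fx=2.4,fy=2.4,interpolation=cv2.INTER_CUBIC),cv2.resize(d[170:250,230:390],None,fx=2.4,fy=5.4*1.0,interpolation=cv2.INTER_CUBIC)]))
E
```

```text
scene wood 390 [482.41837942 -16.02368934  16.74048987] [ 3.10972307 19.55027515 24.88322339]
 rect ((488.1612548828125, -20.314697265625), (18.678680419921875, 87.24398803710938), 77.62256622314453) [[443.55127   -20.08656  ]
 [528.76746   -38.787365 ]
 [532.77124   -20.542835 ]
 [447.55505    -1.8420296]]
 rectall ((490.8960876464844, -21.36966323852539), (19.817459106445312, 96.15424346923828), 77.39590454101562)
 px 352 378 255 283
top hist (array([105, 102, 111, 102, 110, 107, 113,  98, 113, 837, 729, 124, 126,
         0,   0]), array([120, 123, 126, 129, 132, 135, 138, 141, 144, 147, 150, 153, 156,
       159, 162, 165]))
 boxrect ((513.6727294921875, 327.2491455078125), (95.7198257446289, 116.06179809570312), 77.89704132080078) 
 [[446.89697 292.62033]
 [560.379   268.28574]
 [580.4485  361.87796]
 [466.96643 386.21255]]
 px 171 242 236 290
side wood 413 [490.51743377 -22.50618463  22.37183728] [ 8.56925496 23.69176844 26.01784414]
 rect ((488.7799072265625, -23.20452880859375), (19.104015350341797, 88.23612976074219), 77.4297866821289) [[443.6405   -22.925903]
 [529.7616   -42.12925 ]
 [533.9193   -23.483154]
 [447.79822   -4.279808]]
 rectall ((495.7740478515625, -35.152191162109375), (41.25554656982422, 107.15886688232422), 77.20210266113281)
 px 337 379 196 224
top hist (array([ 172,  174,  159,  176,  173,  182,  190,  174,  183, 1010, 3704,
        266,  673,   18,    0]), array([120, 123, 126, 129, 132, 135, 138, 141, 144, 147, 150, 153, 156,
       159, 162, 165]))
 boxrect ((513.9588012695312, 325.3970642089844), (96.29705047607422, 112.69869995117188), 78.42266845703125) 
 [[449.09296 289.53693]
 [559.4987  266.91937]
 [578.82465 361.2572 ]
 [468.41888 383.87476]]
 px 149 270 247 352
```

View pics/b.png

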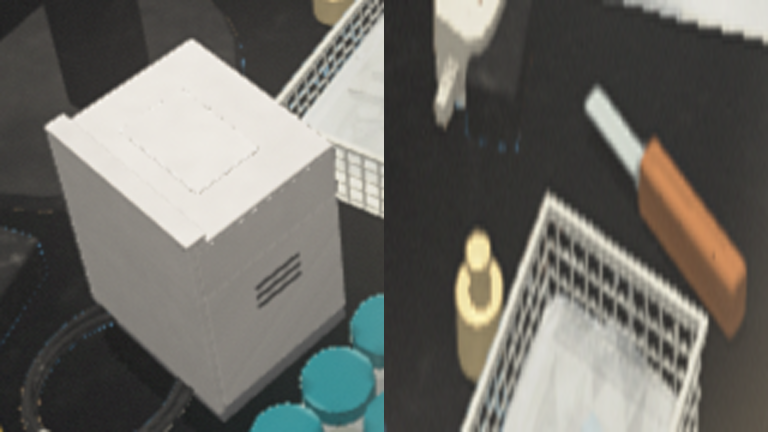

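```bash
python3 - <<'E'
from h import *
H=np.full((20,28),-1.)
for n in ['scene','side','wrist']:
    P=np.load(f'a_{n}.npz')['W'].reshape(-1,3); P=P[np.isfinite(P).all(1)]
    i=((P[:,0]-0)//40).astype(int); j=((P[:,1]+620)//40).astype(int)
    ok=(i>=0)&(i<20)&(j>=0)&(j<28)&(P[:,2]<700)
    np.maximum.at(H,(i[ok],j[ok]),P[ok,2])
print('y   '+' '.join('%4d'%(-620+40*j) for j in range(28)))
for i in range(20): print('%4d'%(i*40),' '.join('%4d'%h for h in H[i]))
f=np.load('a_side.npz');
W=f['W']
# blade points
print(W[190,316:340:3].round(0)); 
for v,u in [(188,316),(190,320),(193,324),(196,328),(199,333)]: print(u,v,f['px'][v,u],W[v,u].round(1))
E
```

```text
y   -620 -580 -540 -500 -460 -420 -380 -340 -300 -260 -220 -180 -140 -100  -60  -20   20   60  100  140  180  220  260  300  340  380  420  460
   0   -1   -1   -1   -1   -1   -1   -1   -1   -1   -1   -1   -1   -1   -1  241  241  242  223   11    4   -1   -1   -1   -1   -1   -1   -1   -1
  40   -1   -1   -1   -1   -1   -1   -1   -1   -1   -1   -1   -1   -1   -1  228  262  262  236  201    3   -1   -1   -1   -1   -1   -1   -1   -1
  80   -1   -1   -1   -1   -1   -1   -1   -1   -1   -1   -1   -1   -1    3  466  440  368  273  217    3   -1   -1   -1   -1   -1   -1   -1   -1
 120  334  328  314   -1   -1   -1   -1   -1   -1   -1   -1   -1  556  559  559  492  384  267  219    3   -1   -1   -1   -1   -1   -1   -1   -1
 160   -1   -1   -1   -1   -1   -1   -1   -1   -1   -1   -1   -1   -1   -1  558  495  347  179   -1   -1   -1   -1   -1   -1   -1   -1   -1   -1
 200    3    4    4    4    3    3    3    4    3    3    3    3    3    4  554    3    2    3    3    3    4    4    3    3    3    3    3    3
 240    3    3   11  516  527   27   56   54    4    4  312  314  314  314  314  314  
[... 1598 characters left out ...]
    3  269  309  310  310  311  312  312  313    0   -1
 720   35   28   10   -1   73   73   29    2   35   33   32   29    3    4    5    3  319  319  319  320  319  320  320  320  320  318    1   -1
 760   20    4    2   93   30   31   30   17   18   34   34   34   34   33    4   27  319  320  320  320  320  320  320  320  319  317   -1   -1
[[582. -39.  15.]
 [577. -41.  16.]
 [573. -45.  15.]
 [569. -48.  15.]
 [572. -65.   0.]
 [567. -68.   1.]
 [562. -70.   1.]
 [558. -73.   1.]]
316 188 [204 214 208] [585.2 -44.4  14.4]
320 190 [205 214 210] [576.7 -44.   13.8]
324 193 [205 215 210] [566.7 -41.2  13.1]
328 196 [205 215 209] [557.1 -38.8  12.2]
333 199 [203 214 207] [543.8 -33.2  15.2]
```

View pics/a_wrist.png

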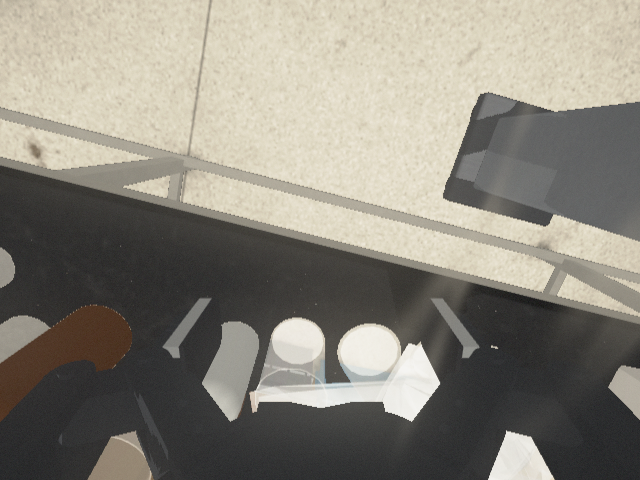

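Call:
move_arm(deltas="0 0 -5 0 0 0;0 0 -5 0 0 0;0 0 -5 0 0 0;-4.55 2.32 -5 0 0 0;-4.55 2.32 0 0 0 0;-4.55 2.32 0 0 0 0;-4.55 2.32 0 0 0 0;-4.55 2.32 0 0 0 0;-4.55 2.32 0 0 0 0;-4.55 2.32 0 0 0 0;-4.55 2.32 0 0 0 0;-4.55 2.32 0 0 0 0", grip=8.5)

```text
clock: 2.55
position: [497.4, -302.5, 425.3]
ee_rot: [-0.127, 0.992, -0.0, 0.0]
contact_force: [1.1, -1.0, 1.0]
gripper_width: 84.8
```

Call:
move_arm(deltas="-1.17 5.44 0 0 0 0;-1.17 5.44 0 0 0 0;-1.17 5.44 0 0 0 0;-1.17 5.44 0 0 0 0;-1.17 5.44 0 0 0 0;0 0 0 0 0 0.158;0 0 0 0 0 0.158;0 0 0 0 0 0.158;0 0 0 0 0 0")

```text
clock: 3.68
position: [484.3, -25.8, 425.1]
ee_rot: [0.108, 0.994, 0.0, 0.0]
contact_force: [0.3, -0.9, 0.6]
gripper_width: 85.0
```

```bash
python3 - <<'E'
from h import *
for n in ['scene','side','wrist']:
    d,M,o=cam(n)
    cv2.imwrite(f'pics/c_{n}.png',d['pixels']); np.savez(f'c_{n}.npz',W=cloud(d,M,o),M=M,o=o,px=d['pixels'])
    if n=='wrist':
      for t in ['pry_grip','pry_tip']:
        print(t,[(np.round(b['point'],1),round(b['p'],2)) for b in eyes.boxes_of(d,t)][:2])
s=telemetry.read_state()
print(s['clock'],s['joints'].round(3),s['position'].round(1),R.from_quat(s['ee_rot']).as_matrix().round(3))
print(d['tool_from_camera'])
f=np.load('c_wrist.npz');W=f['W'];px=f['px']
hsv=cv2.cvtColor(px,cv2.COLOR_BGR2HSV)
m=(np.hypot(W[...,0]-495,W[...,1]+20)<70)&(W[...,2]<40)&(hsv[...,1]>120)&(hsv[...,2]>60)&(W[...,2]>18)
P=W[m];print(len(P),P[:,2].mean(),cv2.minAreaRect(P[:,:2].astype(np.float32)))
E
```

```text
pry_grip [(array([502.6, -30.2,  23.9]), 0.68)]
pry_tip [(array([510.5, -27.8,  20.7]), 0.63)]
3.925 [ 0.282  0.064  0.061  0.    -1.567 -2.071] [484.4 -25.9 425.1] [[-0.976  0.216  0.   ]
 [ 0.216  0.976 -0.   ]
 [-0.    -0.    -1.   ]]
[[-4.01462546e-04  9.58177923e-01  2.86172861e-01  7.33669921e+01]
 [ 9.99999595e-01  1.54020013e-04  8.87169407e-04 -1.47369558e+00]
 [ 8.05989792e-04  2.86173101e-01 -9.58177597e-01 -1.44354584e+02]
 [ 0.00000000e+00  0.00000000e+00  0.00000000e+00  1.00000000e+00]]
551 25.575464534395397 ((488.17156982421875, -24.729175567626953), (15.85949993133545, 86.13981628417969), 77.43772888183594)
```

View pics/c_wrist.png

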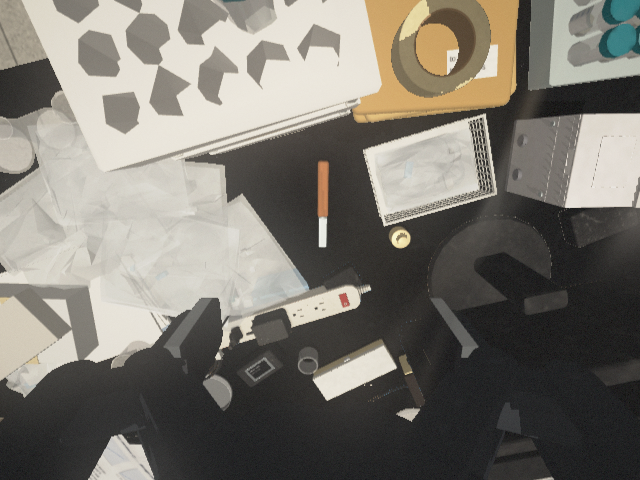

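View pics/c_scene.png

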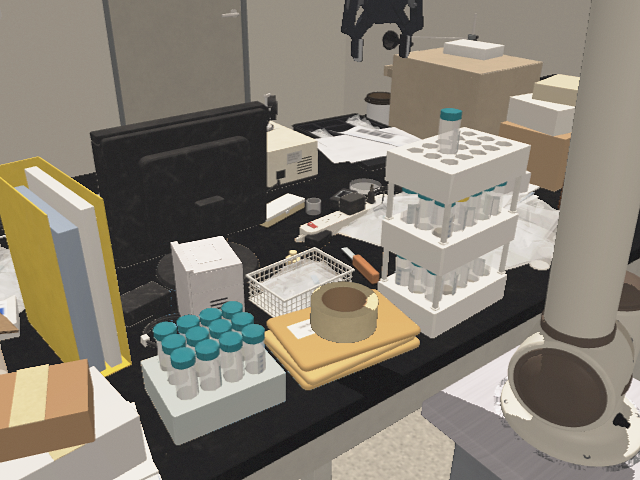

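```bash
python3 - <<'E'
from h import *
for n in ['c_wrist','c_side','a_side','a_scene']:
    P=np.load(n+'.npz')['W'].reshape(-1,3); P=P[np.isfinite(P).all(1)]
    P=P[(P[:,2]>100)&(P[:,2]<390)&(P[:,0]<470)&(P[:,0]>200)&(P[:,1]>-230)&(P[:,1]<80)]
    if n=='c_side': P=P[P[:,2]<330]
    u=np.array([.96,.28]); q=P[:,:2]-[488,-23]; al=q@u; la=q@[-.28,.96]
    k=np.argsort(-al)[:3]; m=abs(la)<70
    print(n,'max x',P[:,0].max(),'max along |lat|<70', np.sort(al[m])[-5:].round(0), P[m][np.argsort(-al[m])[:3]].round(0))
E
grep -n x /dev/null
```

```text
c_wrist max x 400.90874824497536 max along |lat|<70 [-81. -81. -81. -81. -81.] [[391.  21. 312.]
 [391.  20. 310.]
 [391.  21. 311.]]
c_side max x 400.98428779222763 max along |lat|<70 [-84. -83. -83. -82. -81.] [[391.  18. 310.]
 [391.  17. 311.]
 [389.  20. 312.]]
a_side max x 400.5890914130057 max along |lat|<70 [-84. -83. -83. -82. -81.] [[391.  20. 311.]
 [391.  16. 311.]
 [389.  21. 311.]]
a_scene max x 403.5373470814806 max along |lat|<70 [-87. -86. -86. -85. -80.] [[392.  21. 310.]
 [388.  15. 312.]
 [389.  11. 183.]]
```

View pics/c_side.png

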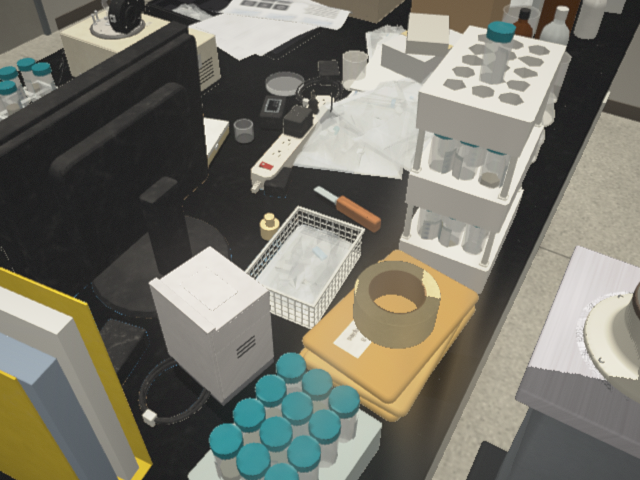

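Call:
move_arm(deltas="0.18 0.34 0 0 0 0;0 0 0 0 0.13 0;0 0 0 0 0.13 0;-1.338 0 5.025 0 0 0;-1.338 0 5.025 0 0 0;-1.338 0 5.025 0 0 0;-1.338 0 5.025 0 0 0;-1.338 0 5.025 0 0 0;-1.338 0 5.025 0 0 0;0 0 0 0 0 0", grip=4)

```text
clock: 5.18
position: [480.8, -22.4, 110.1]
ee_rot: [0.109, 0.985, 0.013, -0.133]
contact_force: [-0.0, -0.9, 0.5]
gripper_width: 39.9
```

```bash
python3 - <<'E'
from h import *
for n in ['scene','side','wrist']:
    d,M,o=cam(n)
    cv2.imwrite(f'pics/d_{n}.png',d['pixels']); np.savez(f'd_{n}.npz',W=cloud(d,M,o),M=M,o=o,px=d['pixels'])
s=telemetry.read_state()
print(s['clock'],s['joints'].round(3),s['position'].round(1),R.from_quat(s['ee_rot']).as_matrix().round(3))
f=np.load('d_wrist.npz');W=f['W'];px=f['px']
hsv=cv2.cvtColor(px,cv2.COLOR_BGR2HSV)
m=(np.hypot(W[...,0]-495,W[...,1]+20)<70)&(W[...,2]<40)&(hsv[...,1]>120)&(hsv[...,2]>60)&(W[...,2]>18)
P=W[m];print(len(P),P[:,2].mean(),cv2.minAreaRect(P[:,:2].astype(np.float32)))
E
```

```text
5.325 [ 0.218  0.399 -0.275 -0.119 -1.132 -1.944] [485.3 -22.  115.1] [[-0.945  0.217 -0.247]
 [ 0.209  0.976  0.056]
 [ 0.253  0.001 -0.967]]
2677 25.317097999842037 ((488.84075927734375, -25.155200958251953), (17.766809463500977, 87.94589233398438), 76.5052490234375)
```

View pics/d_side.png

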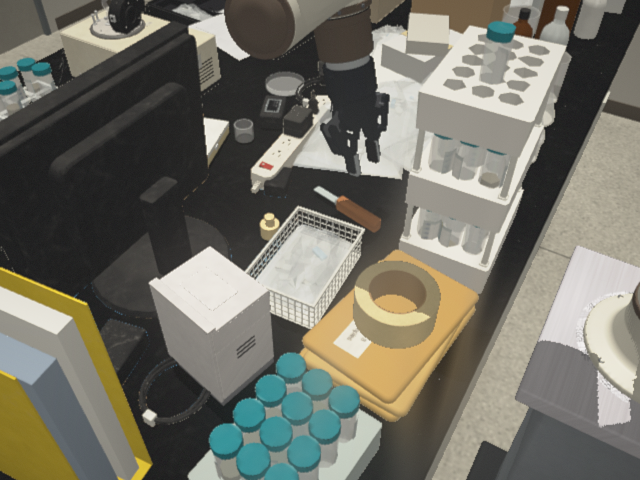

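View pics/d_wrist.png

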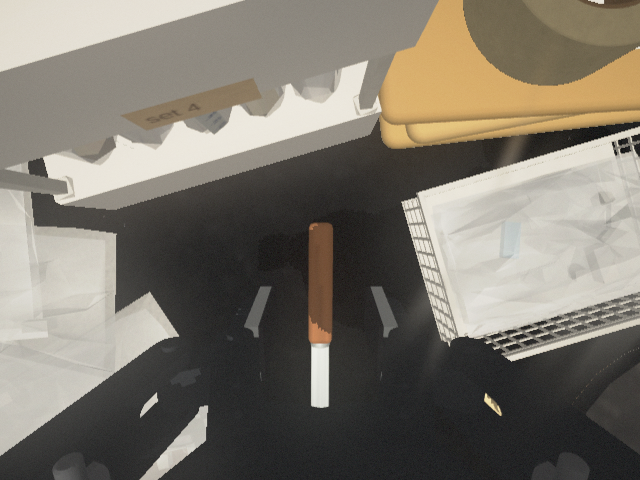

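Call:
move_arm(deltas="0 0 0 0 0 0;-0.926 0 3.48 0 0 0;-0.926 0 3.48 0 0 0;-0.463 0 1.74 0 0 0;-0.463 0 1.74 0 0 0;0 0 0 0 0 0;0 0 0 0 0 0")

```text
clock: 6.2
position: [484.7, -22.0, 6.3]
ee_rot: [0.108, 0.986, 0.014, -0.128]
contact_force: [0.6, 0.7, -0.2]
gripper_width: 39.8
```

```bash
python3 - <<'E'
from h import *
s=telemetry.read_state()
print(s['clock'],s['joints'].round(3),s['position'].round(1),R.from_quat(s['ee_rot']).as_matrix().round(3),s['contact_force'])
d,M,o=cam('wrist'); cv2.imwrite('pics/e_wrist.png',d['pixels'])
E
```

```text
6.2 [ 0.217  0.553 -0.36  -0.139 -0.897 -1.907] [484.7 -22.    6.3] [[-0.944  0.217 -0.248]
 [ 0.21   0.976  0.056]
 [ 0.255  0.001 -0.967]] [ 0.5842296   0.65813677 -0.17543511]
```

View pics/e_wrist.png

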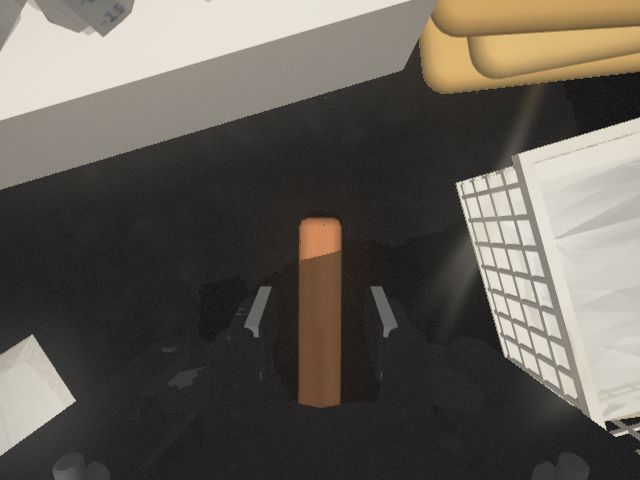

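Call:
move_arm(deltas="-0.05 0 0.18 0 0 0;0 0 0 0 0 0;0 0 0 0 0 0;0 0 0 0 0 0;0 0 0 0 0 0;0 0 0 0 0 0", grip=0.5)

```text
clock: 7.0
position: [484.2, -22.1, 4.0]
ee_rot: [0.108, 0.986, 0.014, -0.128]
contact_force: [0.6, 0.4, 6.3]
gripper_width: 17.0
```

```bash
python3 - <<'E'
from h import *
s=telemetry.read_state()
print(s['clock'],s['position'].round(1),R.from_quat(s['ee_rot']).as_matrix().round(3),s['contact_force'],s['gripper_width'])
for n in ['side','wrist']:
    d,M,o=cam(n); cv2.imwrite(f'pics/f_{n}.png',d['pixels'])
E
```

```text
7.0 [484.2 -22.1   4. ] [[-0.944  0.217 -0.25 ]
 [ 0.21   0.976  0.056]
 [ 0.256  0.    -0.967]] [0.63189634 0.42802366 6.33197723] 16.95075597802178
```

View pics/f_side.png

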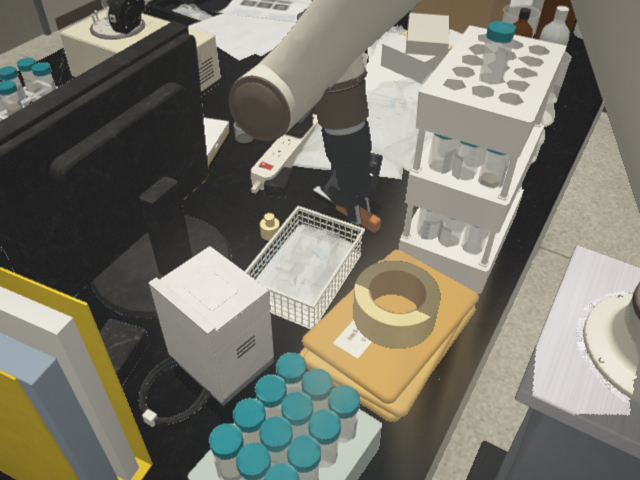

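Call:
move_arm(deltas="0.256 0 -0.967 0 0 0;0.512 0 -1.934 0 0 0;0.512 0 -1.934 0 0 0;1.28 0 -4.835 0 0 0;0 0 0 0 0 0")

```text
clock: 7.72
position: [486.1, -21.9, 106.7]
ee_rot: [0.108, 0.986, 0.015, -0.125]
contact_force: [0.7, 0.0, -1.6]
gripper_width: 16.7
```

```bash
python3 - <<'E'
from h import *
s=telemetry.read_state()
print(s['clock'],s['position'].round(1),s['contact_force'],s['gripper_width'])
for n in ['side']:
    d,M,o=cam(n); cv2.imwrite(f'pics/g_{n}.png',cv2.resize(d['pixels'][60:300,200:440],None,fx=2.5,fy=2.5))
E
```

```text
7.725 [486.1 -21.9 106.7] [ 0.74296331  0.00864529 -1.62898081] 16.74998875902001
```

View pics/g_side.png

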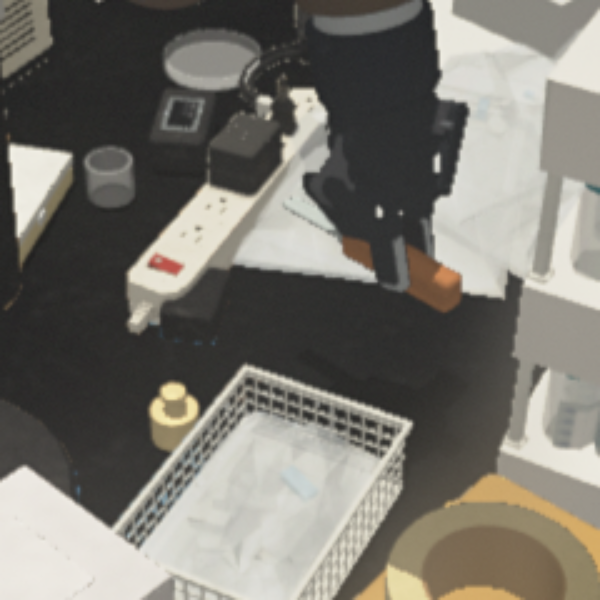

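Call:
move_arm(deltas="1.28 0 -4.835 0 0 0;1.28 0 -4.835 0 0 0;1.28 0 -4.835 0 0 0;1.0 0 -3.8 0 0 0;0 0 0 0 0 0")

```text
clock: 8.4
position: [484.8, -22.1, 294.4]
ee_rot: [0.108, 0.986, 0.015, -0.126]
contact_force: [-0.2, 0.0, -1.9]
gripper_width: 16.9
```

Call:
move_arm(deltas="0 0 0 0.0451 0 -0.1702;0 0 0 0.0451 0 -0.1702;0 0 0 0.0451 0 -0.1702;0 0 0 0.0451 0 -0.1702;0 0 0 0.0451 0 -0.1702;0 0 0 0.0451 0 -0.1702;0 0 0 0.0451 0 -0.1702;0 0 0 0.0451 0 -0.1702;0 0 0 0.0451 0 -0.1702;0 0 0 0 0 0;0 0 0 0 0 0")

```text
clock: 9.78
position: [483.6, -22.2, 291.4]
ee_rot: [-0.625, 0.77, -0.08, -0.101]
contact_force: [0.6, 0.0, -1.2]
gripper_width: 17.0
```

```bash
cat > m.py <<'E'
from h import *
import sys
tag=sys.argv[1]
s=telemetry.read_state()
Rm=R.from_quat(s['ee_rot']).as_matrix()
print(s['clock'],s['joints'].round(3),s['position'].round(2),s['contact_force'].round(1),s['gripper_width']);print(Rm.round(4))
for n in sys.argv[2:]:
    d,M,o=cam(n); cv2.imwrite(f'pics/{tag}_{n}.png',d['pixels']); np.savez(f'{tag}_{n}.npz',W=cloud(d,M,o),M=M,o=o,px=d['pixels'],f=[d['fx'],d['fy'],d['cx'],d['cy']])
E
python3 m.py h side scene wrist
```

```text
9.775 [ 0.42   0.14  -0.279  0.215 -1.314 -0.699] [483.64 -22.24 291.45] [ 0.6  0.  -1.2] 17.012493717586793
[[-0.1988 -0.9785 -0.0557]
 [-0.9458  0.2064 -0.2508]
 [ 0.2569  0.0028 -0.9664]]
```

View pics/h_side.png

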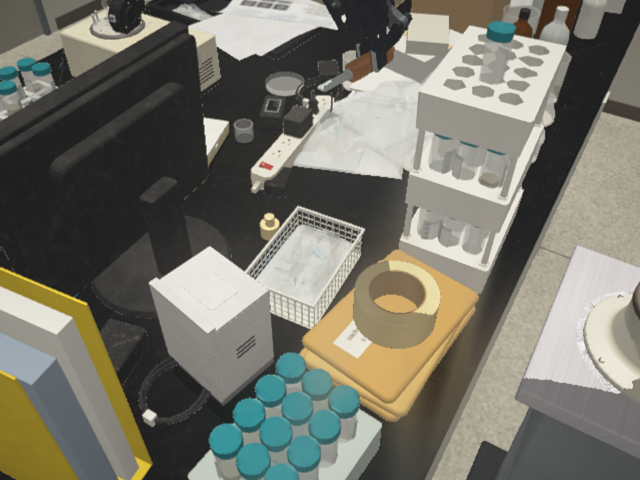

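View pics/h_scene.png

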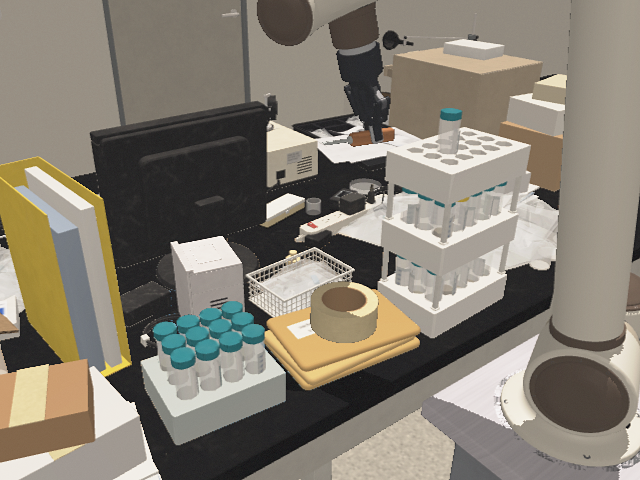

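View pics/h_wrist.png

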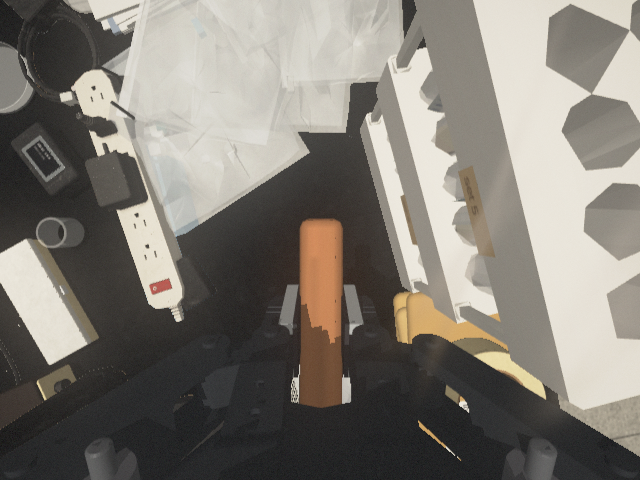

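```bash
cat > ov.py <<'E'
from h import *
import sys
tag=sys.argv[1]; pos=np.array(eval(sys.argv[2])); Rm=np.array(eval(sys.argv[3]))
Rg=np.array([[-.944,.217,-.25],[.21,.976,.056],[.256,0,-.967]]); U,_,V=np.linalg.svd(Rg);Rg=U@V
bl=np.array([.976,-.217,0]);up=np.array([0,0,1.]);lat=np.cross(up,bl)
C=np.array([488.5,-23.3,12])-np.array([484.2,-22.1,4.0])
def tw(a,l,u): return pos+Rm@(Rg.T@(C+a*bl+l*lat+u*up))
print('tip',tw(100,0,0).round(1),'grip',tw(0,0,0).round(1))
for n in sys.argv[4:]:
    f=np.load(f'{tag}_{n}.npz'); fx,fy,cx,cy=f['f']; im=f['px'].copy()
    def pr(X):
        p=(X-f['o'])@f['M']; return np.array([cx+fx*p[0]/-p[2],cy-fy*p[1]/-p[2]])
    pts={k:pr(tw(*k)) for k in [(a,l,u) for a,l,u in [(100,7,1),(100,-7,1),(45,7,1.5),(45,-7,1.5),(45,9,12),(45,-9,12),(-45,9,12),(-45,-9,12),(-45,9,-12),(-45,-9,-12),(45,9,-12)]]}
    c=pr(tw(30,0,0)); S=8; x0,y0=int(c[0]-45),int(c[1]-35); x0=max(x0,0);y0=max(y0,0)
    cr=cv2.resize(im[y0:y0+70,x0:x0+90],None,fx=S,fy=S,interpolation=cv2.INTER_CUBIC)
    for k,p in pts.items(): cv2.circle(cr,tuple(int(v) for v in (p-[x0,y0]+.5)*S),3,(0,255,0) if k[0]!=100 else (255,0,255),-1)
    cv2.imwrite(f'pics/ov_{tag}_{n}.png',cr)
E
python3 ov.py h "[483.64,-22.24,291.45]" "[[-0.1988,-0.9785,-0.0557],[-0.9458,0.2064,-0.2508],[0.2569,0.0028,-0.9664]]" side scene
```

```text
tip [505.4  79.9 299.4] grip [484.8 -17.9 299.4]
```

View pics/ov_h_side.png

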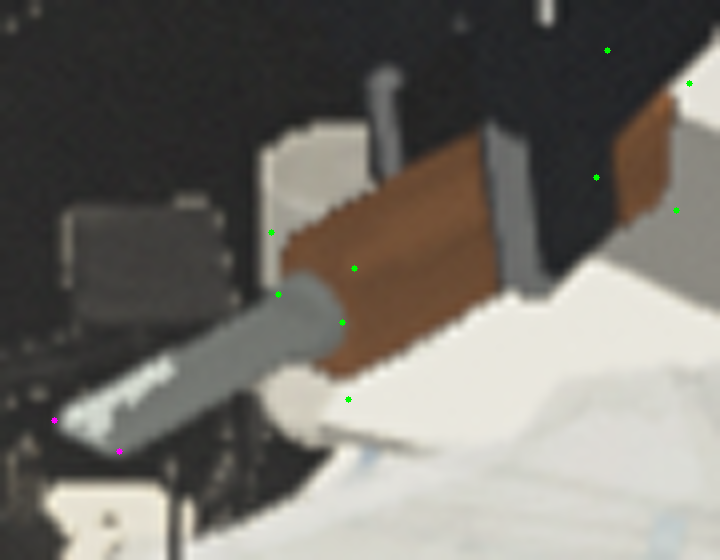

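View pics/ov_h_scene.png

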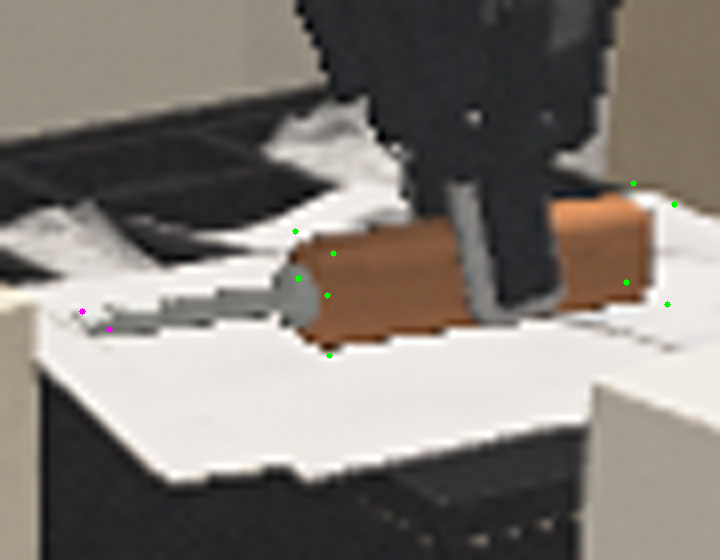

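Call:
move_arm(deltas="-3.96 1.05 -1.05 0 0 0;-3.96 1.05 -1.05 0 0 0;-3.96 1.05 -1.05 0 0 0;-3.96 1.05 -1.05 0 0 0;-1.015 -0.01 3.82 0 0 0;-1.015 -0.01 3.82 0 0 0;-1.015 -0.01 3.82 0 0 0;-1.015 -0.01 3.82 0 0 0;0 0 0 0 0 0;0 0 0 0 0 0;0 0 0 0 0 0")

```text
clock: 11.3
position: [477.6, 147.6, 136.2]
ee_rot: [-0.626, 0.77, -0.081, -0.099]
contact_force: [-0.1, 0.5, -1.1]
gripper_width: 16.3
```

```bash
python3 m.py i side scene wrist
```

```text
11.3 [ 0.718  0.343 -0.413  0.181 -1.027 -1.034] [477.6  147.61 136.22] [-0.1  0.5 -1.1] 16.324824538418174
[[-0.1976 -0.979  -0.0501]
 [-0.947   0.2038 -0.2484]
 [ 0.2534 -0.0017 -0.9674]]
```

View pics/i_side.png

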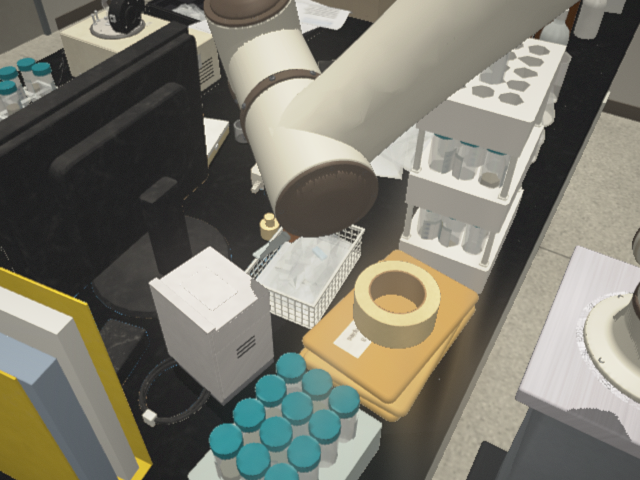

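View pics/i_scene.png

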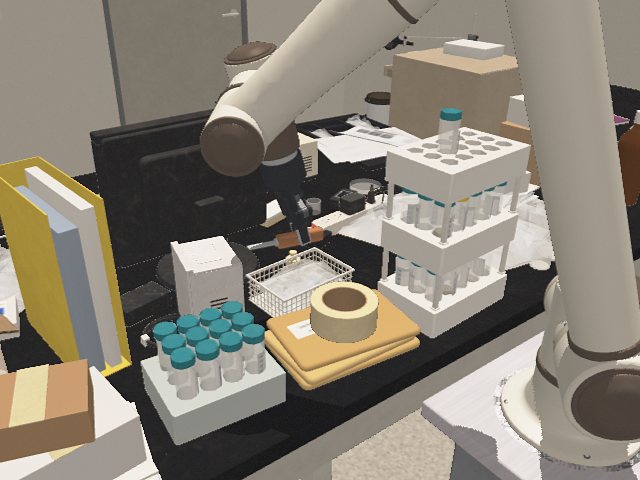

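View pics/i_wrist.png

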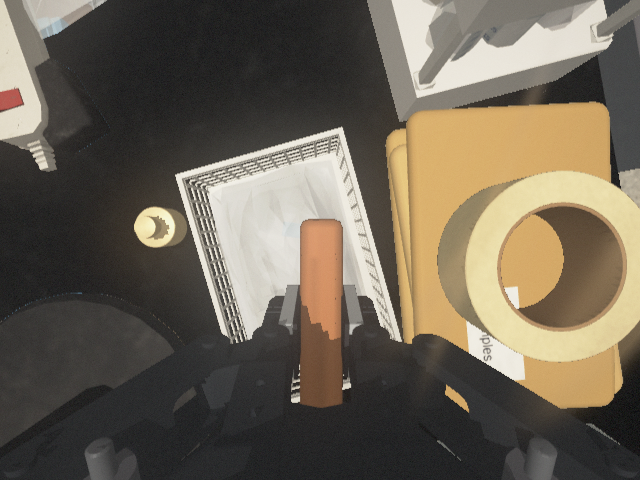

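```bash
cat > ov2.py <<'E'
from h import *
import sys
tag=sys.argv[1]; n=sys.argv[2]
pos=np.array(eval(sys.argv[3])); q=np.array(eval(sys.argv[4])); Rm=R.from_quat(q).as_matrix() if q.ndim==1 else q
N=np.array([504.,278.9,0]); th=np.radians(78.3)
bx=np.array([np.cos(th),np.sin(th),0]); by=np.array([-np.sin(th),np.cos(th),0])
Rg=np.array([[-.944,.217,-.25],[.21,.976,.056],[.256,0,-.967]]); U,_,V=np.linalg.svd(Rg);Rg=U@V
bl=np.array([.976,-.217,0]);up=np.array([0,0,1.]);lat=np.cross(up,bl)
C=np.array([488.5,-23.3,12])-np.array([484.2,-22.1,4.0])
def tw(a,l,u): return pos+Rm@(Rg.T@(C+a*bl+l*lat+u*up))
t=tw(100,0,0);g=tw(0,0,0); e=t-N-[0,0,141.5]
print('tip',t.round(1),'grip',g.round(1),'dir',(t-g).round(1),'rel notch: in %.1f lat %.1f up %.1f'%(e@bx,e@by,e[2]))
f=np.load(f'{tag}_{n}.npz'); fx,fy,cx,cy=f['f']; im=f['px'].copy()
def pr(X):
    p=(X-f['o'])@f['M']; return np.array([cx+fx*p[0]/-p[2],cy-fy*p[1]/-p[2]])
TP=[(100,7,1),(100,-7,1),(45,7,1.5),(45,-7,1.5),(45,9,12),(45,-9,12),(-45,9,12),(-45,-9,12),(-45,9,-12),(-45,-9,-12),(45,9,-12)]
BP=[N+by*l+[0,0,z]+bx*d for l,z,d in [(55,150,0),(-55,150,0),(55,146,0),(55,150,90),(-55,150,90),(55,137,0),(55,0,0),(55,0,95),(55,156,95)]]
c=pr(t); S=8; x0,y0=max(int(c[0]-40),0),max(int(c[1]-40),0)
cr=cv2.resize(im[y0:y0+72,x0:x0+98],None,fx=S,fy=S,interpolation=cv2.INTER_CUBIC)
for k in TP: cv2.circle(cr,tuple(int(v) for v in (pr(tw(*k))-[x0,y0]+.5)*S),3,(0,255,0) if k[0]!=100 else (255,0,255),-1)
for k in BP: cv2.circle(cr,tuple(int(v) for v in (pr(k)-[x0,y0]+.5)*S),3,(0,0,255),-1)
cv2.imwrite(f'pics/ov_{tag}_{n}.png',cr)
E
python3 ov2.py i scene "[477.6,147.61,136.22]" "[[-0.1976,-0.979,-0.0501],[-0.947,0.2038,-0.2484],[0.2534,-0.0017,-0.9674]]"
```

```text
tip [499.1 249.8 144.5] grip [478.7 151.9 144.2] dir [20.4 97.9  0.3] rel notch: in -29.5 lat -1.1 up 3.0
```

View pics/ov_i_scene.png

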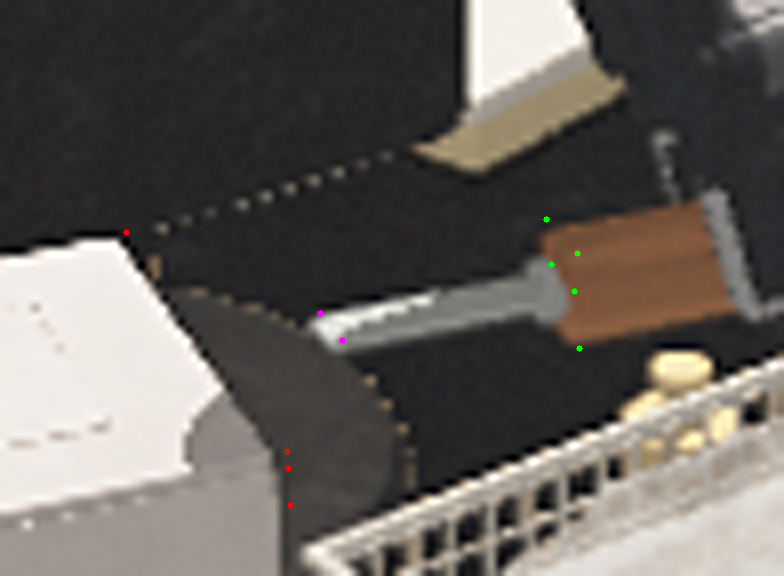

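Call:
move_arm(deltas="-0.076 0.1 0.29 0 0 0;-0.967 0 -0.253 0 0 0;-0.967 0 -0.253 0 0 0;0 0 0 0 0 0;0 0 0 0 0 0;0 0 0 0 0 0")

```text
clock: 12.2
position: [479.5, 166.4, 131.4]
ee_rot: [-0.626, 0.769, -0.081, -0.101]
contact_force: [-0.4, -1.2, -0.9]
gripper_width: 16.8
```

```bash
python3 m.py j scene; python3 - <<'E'
from bench import telemetry
s=telemetry.read_state();print(list(s['position'].round(2)),list(s['ee_rot'].round(5)))
open('p.txt','w').write(str([list(map(float,s['position'])),list(map(float,s['ee_rot']))]))
E
python3 - <<'E'
import subprocess
p,q=eval(open('p.txt').read())
print(subprocess.run(['python3','ov2.py','j','scene',str(p),str(q)],capture_output=True,text=True,cwd='.').stdout)
E
```

```text
12.2 [ 0.743  0.366 -0.39   0.174 -1.035 -1.053] [479.46 166.43 131.36] [-0.4 -1.2 -0.9] 16.802459090665543
[[-0.1969 -0.979  -0.0534]
 [-0.9463  0.204  -0.2507]
 [ 0.2563  0.0011 -0.9666]]
[np.float64(479.47), np.float64(166.39), np.float64(131.4)] [np.float64(-0.62561), np.float64(0.76936), np.float64(-0.0811), np.float64(-0.10061)]
tip [501.  268.6 139.4] grip [480.6 170.7 139.4] dir [20.4 97.9 -0. ] rel notch: in -10.7 lat 0.8 up -2.1
```

View pics/ov_j_scene.png

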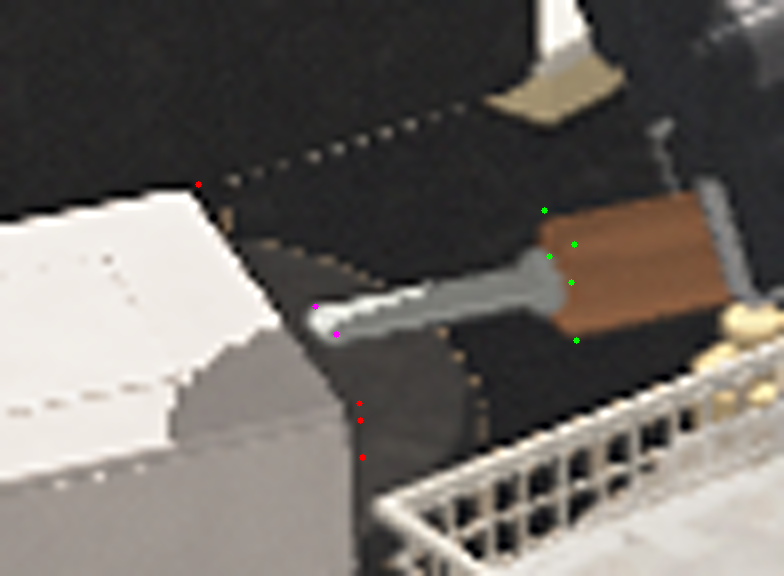

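Call:
move_arm(deltas="0.051 -0.06 -0.193 0 0 0;0 0 0 0 0 0;-0.483 0 -0.127 0 0 0;-0.483 0 -0.127 0 0 0;-0.387 0 -0.101 0 0 0;-0.290 0 -0.076 0 0 0;0 0 0 0 0 0;0 0 0 0 0 0")

```text
clock: 13.25
position: [483.6, 183.0, 133.3]
ee_rot: [-0.626, 0.769, -0.081, -0.101]
contact_force: [0.6, -0.1, -0.5]
gripper_width: 16.6
```

```bash
cat > k.sh <<'X'
python3 m.py $1 scene; python3 - $1 <<'E'
import subprocess,sys
from bench import telemetry
s=telemetry.read_state()
p,q=s['position'].tolist(),s['ee_rot'].tolist()
print(subprocess.run(['python3','ov2.py',sys.argv[1],'scene',str(p),str(q)],capture_output=True,text=True,cwd='.').stdout, s['wrist_torque'].round(2))
E
X
bash k.sh k
```

```text
13.25 [ 0.76   0.38  -0.358  0.167 -1.054 -1.065] [483.55 183.03 133.31] [ 0.6 -0.1 -0.5] 16.559351891602923
[[-0.1969 -0.979  -0.0533]
 [-0.9463  0.204  -0.2507]
 [ 0.2563  0.0011 -0.9666]]
tip [505.1 285.2 141.3] grip [484.7 187.3 141.3] dir [20.4 97.9 -0. ] rel notch: in 6.4 lat 0.2 up -0.2
 [ 0.58 -0.07  0.01]
```

View pics/ov_k_scene.png

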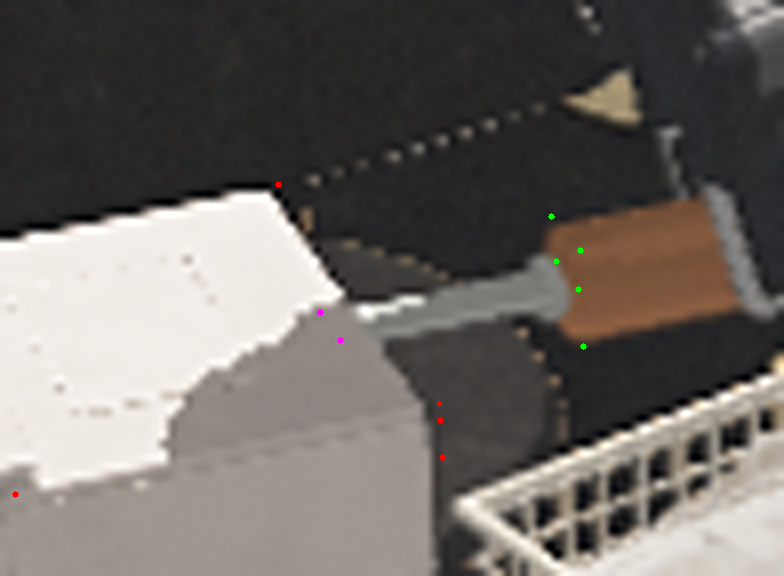

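Call:
move_arm(deltas="-0.387 0 -0.101 0 0 0;-0.387 0 -0.101 0 0 0;-0.387 0 -0.101 0 0 0;-0.387 0 -0.101 0 0 0;0 0 0 0 0 0;0 0 0 0 0 0")

```text
clock: 14.05
position: [486.8, 198.7, 133.2]
ee_rot: [-0.626, 0.769, -0.081, -0.101]
contact_force: [-0.4, -0.1, -0.6]
gripper_width: 16.5
```

Call:
move_arm(deltas="-0.387 0 -0.101 0 0 0;-0.387 0 -0.101 0 0 0;-0.387 0 -0.101 0 0 0;0 0 0 0 0 0;0 0 0 0 0 0;0 0 0 0 0 0")

```text
clock: 14.8
position: [489.3, 210.4, 133.3]
ee_rot: [-0.626, 0.769, -0.081, -0.101]
contact_force: [-0.0, 0.3, -1.7]
gripper_width: 16.6
```

```bash
bash k.sh l
```

```text
14.8 [ 0.789  0.407 -0.31   0.158 -1.078 -1.085] [489.27 210.4  133.26] [-0.   0.3 -1.7] 16.564845603902967
[[-0.1969 -0.979  -0.0533]
 [-0.9463  0.204  -0.2506]
 [ 0.2562  0.0011 -0.9666]]
tip [510.8 312.6 141.2] grip [490.4 214.7 141.3] dir [20.4 97.9 -0. ] rel notch: in 34.4 lat 0.1 up -0.3
 [ 0.58 -0.1   0.05]
```

View pics/ov_l_scene.png

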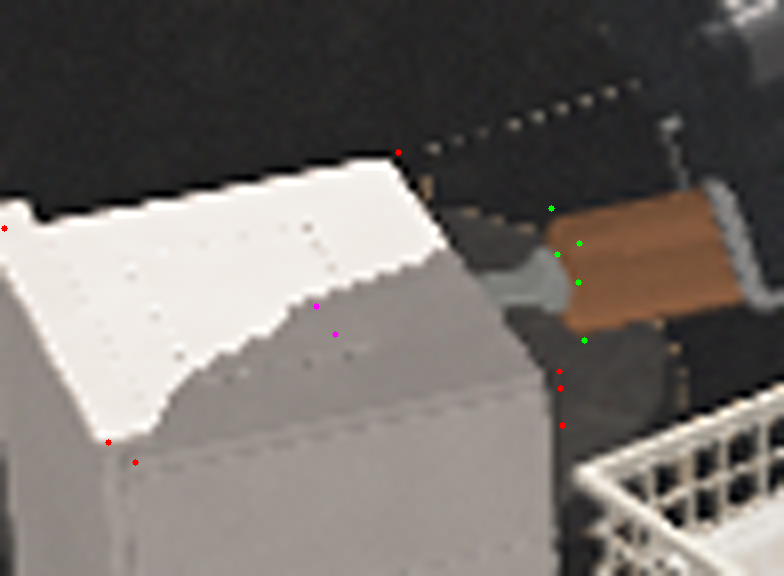

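```bash
cat > lev.py <<'E'
from h import *
s=telemetry.read_state(); p=s['position']; R0=R.from_quat(s['ee_rot']).as_matrix()
th=np.radians(78.3); bx=np.array([np.cos(th),np.sin(th),0]); by=np.array([-np.sin(th),np.cos(th),0])
piv=np.array([504,278.9,139.8])  # blade underside at lip now
def pose(phi,dz):
    Q=R.from_rotvec(-by*phi).as_matrix()  # nose up: bx -> +z
    assert phi==0 or (Q@bx)[2]>0
    return piv+Q@(p-piv)+[0,0,dz],Q@R0
seq=[(0,-2.3)]+[(np.radians(a),-2.3) for a in range(4,33,4)]
a=pose(0,0)
for ph,dz in seq:
    b=pose(ph,dz); sh=a[1].T@(b[0]-a[0])/10; rv=R.from_matrix(a[1].T@b[1]).as_rotvec()
    print(np.degrees(ph).round(),' '.join('%.3f'%v for v in [*sh,*rv]),b[0].round(1)); a=b
E
python3 lev.py
```

```text
0.0 -0.059 -0.000 0.222 0.000 0.000 0.000 [489.3 210.4 131. ]
4.0 -0.185 -0.000 0.455 -0.000 -0.070 -0.000 [489.4 211.  126.1]
8.0 -0.185 -0.000 0.455 -0.000 -0.070 -0.000 [489.6 211.9 121.3]
12.0 -0.185 -0.000 0.455 -0.000 -0.070 -0.000 [489.9 213.2 116.5]
16.0 -0.185 -0.000 0.455 -0.000 -0.070 -0.000 [490.2 214.8 111.9]
20.0 -0.185 -0.000 0.455 -0.000 -0.070 -0.000 [490.6 216.7 107.4]
24.0 -0.185 -0.000 0.455 -0.000 -0.070 -0.000 [491.1 218.9 103. ]
28.0 -0.185 -0.000 0.455 -0.000 -0.070 -0.000 [491.6 221.4  98.8]
32.0 -0.185 -0.000 0.455 -0.000 -0.070 -0.000 [492.1 224.2  94.8]
```

Call:
move_arm(deltas="-0.059 0 0.222 0 0 0;0 0 0 0 0 0;-0.0925 0 0.2275 0 -0.035 0;-0.0925 0 0.2275 0 -0.035 0;-0.0925 0 0.2275 0 -0.035 0;-0.0925 0 0.2275 0 -0.035 0;0 0 0 0 0 0;0 0 0 0 0 0")

```text
clock: 15.85
position: [489.9, 212.3, 121.4]
ee_rot: [-0.63, 0.774, -0.037, -0.046]
contact_force: [-0.0, -0.9, -2.0]
gripper_width: 16.8
```

```bash
bash k.sh n
```

```text
15.85 [ 0.752  0.375 -0.349  0.084 -0.947 -1.009] [489.85 212.26 121.44] [-0.  -0.9 -2. ] 16.752780159623907
[[-2.023e-01 -9.790e-01 -2.480e-02]
 [-9.721e-01  2.039e-01 -1.160e-01]
 [ 1.186e-01  7.000e-04 -9.929e-01]]
tip [510.9 312.5 143.8] grip [490.8 215.5 129.9] dir [20.2 96.9 13.9] rel notch: in 34.3 lat 0.0 up 2.3
 [ 0.27 -0.02 -0.01]
```

View pics/ov_n_scene.png

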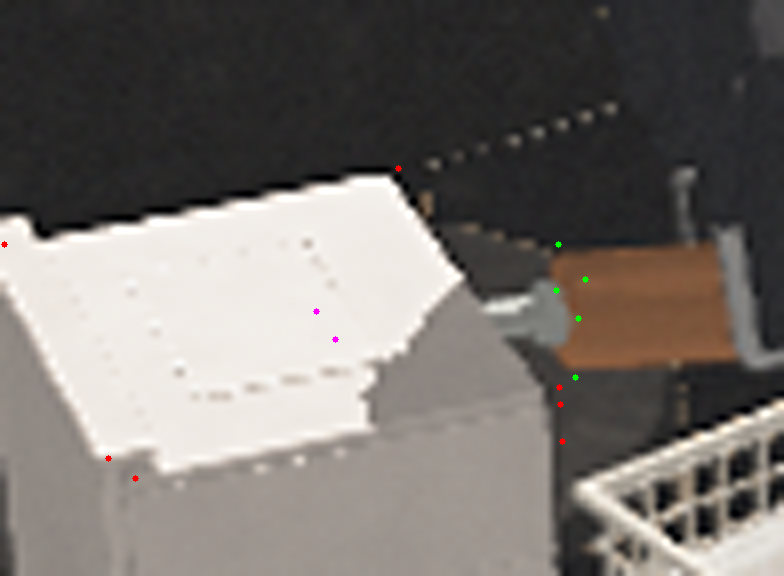

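Call:
move_arm(deltas="-0.0925 0 0.2275 0 -0.035 0;-0.0925 0 0.2275 0 -0.035 0;-0.0925 0 0.2275 0 -0.035 0;-0.0925 0 0.2275 0 -0.035 0;0 0 0 0 0 0;0 0 0 0 0 0")

```text
clock: 16.65
position: [490.4, 215.3, 112.4]
ee_rot: [-0.631, 0.776, 0.007, 0.008]
contact_force: [-1.2, 1.5, 1.3]
gripper_width: 16.7
```

```bash
bash k.sh o
```

```text
16.65 [ 0.709  0.349 -0.374 -0.018 -0.831 -0.902] [490.43 215.35 112.36] [-1.2  1.5  1.3] 16.68253241397893
[[-2.035e-01 -9.791e-01  3.700e-03]
 [-9.788e-01  2.036e-01  2.080e-02]
 [-2.110e-02  6.000e-04 -9.998e-01]]
tip [510.6 311.4 148.8] grip [491.1 217.3 121.2] dir [19.6 94.1 27.6] rel notch: in 33.2 lat 0.1 up 7.3
 [0.14 0.49 0.03]
```

Call:
move_arm(deltas="-0.0925 0 0.2275 0 -0.035 0;-0.0925 0 0.2275 0 -0.035 0;-0.0925 0 0.2275 0 -0.035 0;-0.0925 0 0.2275 0 -0.035 0;0 0 0 0 0 0;0 0 0 0 0 0")

```text
clock: 17.45
position: [491.1, 218.8, 102.9]
ee_rot: [-0.629, 0.774, 0.051, 0.062]
contact_force: [0.7, -1.7, 0.4]
gripper_width: 16.7
```

```bash
bash k.sh q
```

```text
17.45 [ 0.657  0.336 -0.385 -0.157 -0.735 -0.753] [491.05 218.8  102.9 ] [ 0.7 -1.7  0.4] 16.74741887789495
[[-0.2023 -0.9788  0.0312]
 [-0.9663  0.2047  0.1563]
 [-0.1594  0.0014 -0.9872]]
tip [510.2 309.  152.7] grip [491.4 219.6 112. ] dir [18.7 89.4 40.7] rel notch: in 30.8 lat 0.1 up 11.2
 [-1.    0.03 -0.04]
```

View pics/ov_q_scene.png

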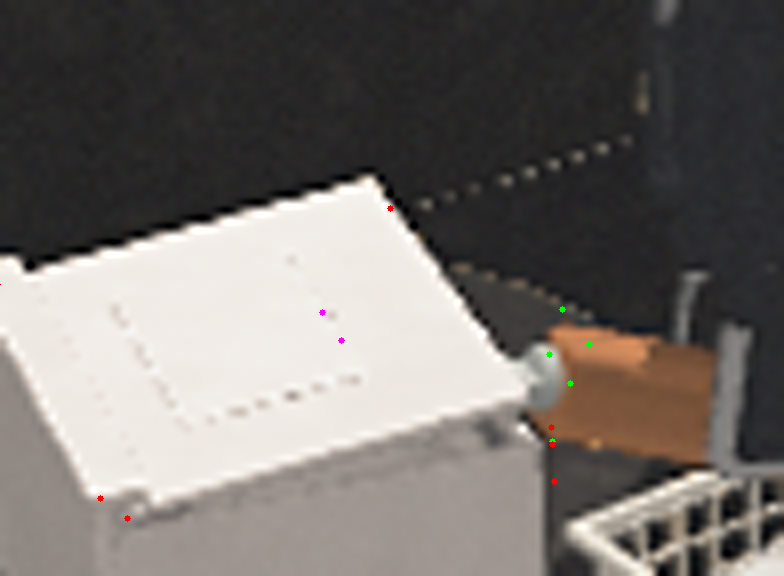

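```bash
cat > cov.py <<'E'
from h import *
import sys
th=np.radians(78.3); bx=np.array([np.cos(th),np.sin(th)]); by=np.array([-np.sin(th),np.cos(th)])
for f in sys.argv[1:]:
    P=np.load(f)['W'].reshape(-1,3); P=P[np.isfinite(P).all(1)]
    q=P[:,:2]-[504,278.9]; a=q@bx; l=q@by
    m=(abs(l)<50)&(P[:,2]>140)&(P[:,2]<185)
    print(f,[(d,int((k:=m&(abs(a-d)<4)).sum()),np.median(P[k,2]).round(1)) for d in (5,15,30,50,70,80)])
E
python3 cov.py a_scene.npz l_scene.npz q_scene.npz
```

```text
a_scene.npz [(5, 100, np.float64(149.7)), (15, 125, np.float64(149.8)), (30, 128, np.float64(150.0)), (50, 135, np.float64(150.2)), (70, 140, np.float64(150.0)), (80, 114, np.float64(149.8))]
l_scene.npz [(5, 101, np.float64(149.6)), (15, 123, np.float64(149.6)), (30, 130, np.float64(150.0)), (50, 132, np.float64(150.3)), (70, 141, np.float64(150.0)), (80, 112, np.float64(149.9))]
q_scene.npz [(5, 108, np.float64(158.4)), (15, 144, np.float64(157.8)), (30, 136, np.float64(157.1)), (50, 148, np.float64(155.6)), (70, 142, np.float64(153.4)), (80, 132, np.float64(152.5))]
```

Call:
move_arm(deltas="0.185 0 -0.455 0 0.07 0;0.185 0 -0.455 0 0.07 0;0.185 0 -0.455 0 0.07 0;0.185 0 -0.455 0 0.07 0;0 0 0 0 0 0;0 0 0 0 0 0")

```text
clock: 18.25
position: [490.1, 212.3, 121.2]
ee_rot: [-0.63, 0.774, -0.037, -0.045]
contact_force: [1.1, 1.7, 1.6]
gripper_width: 16.9
```

```bash
bash k.sh r; python3 cov.py r_scene.npz
```

```text
18.25 [ 0.751  0.374 -0.35   0.083 -0.943 -1.008] [490.11 212.27 121.19] [1.1 1.7 1.6] 16.925433231009553
[[-2.023e-01 -9.790e-01 -2.310e-02]
 [-9.725e-01  2.036e-01 -1.130e-01]
 [ 1.153e-01 -4.000e-04 -9.933e-01]]
tip [511. 312. 144.] grip [490.9 215.1 129.7] dir [20.2 96.9 14.2] rel notch: in 33.8 lat -0.2 up 2.5
 [ 0.71 -0.23 -0.02]
r_scene.npz [(5, 98, np.float64(158.5)), (15, 142, np.float64(158.1)), (30, 136, np.float64(156.8)), (50, 142, np.float64(155.7)), (70, 141, np.float64(153.7)), (80, 130, np.float64(152.6))]
```

View pics/ov_r_scene.png

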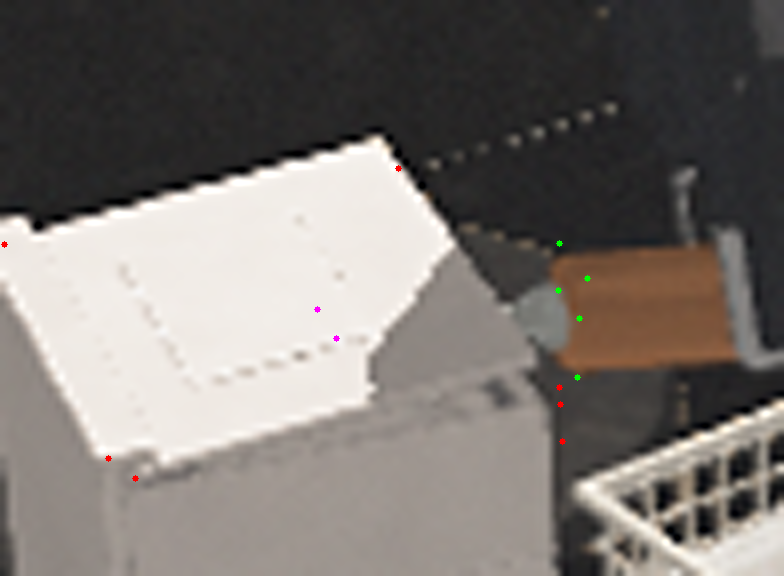

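Call:
move_arm(deltas="0.185 0 -0.455 0 0.07 0;0.185 0 -0.455 0 0.07 0;0.059 0 -0.222 0 0 0;0 0 0 0 0 0;0 0 0 0 0 0")

```text
clock: 18.92
position: [488.6, 208.4, 132.3]
ee_rot: [-0.625, 0.77, -0.081, -0.101]
contact_force: [-0.3, -0.4, -2.3]
gripper_width: 16.5
```

```bash
bash k.sh s; python3 cov.py s_scene.npz
```

```text
18.925 [ 0.787  0.406 -0.314  0.158 -1.075 -1.084] [488.59 208.4  132.34] [-0.3 -0.4 -2.3] 16.472354596270186
[[-0.1975 -0.9788 -0.0543]
 [-0.9463  0.2048 -0.2503]
 [ 0.2561  0.0019 -0.9667]]
tip [510.3 310.6 140.4] grip [489.9 212.8 140.4] dir [20.5 97.9 -0. ] rel notch: in 32.4 lat 0.2 up -1.1
 [ 0.63 -0.18 -0.06]
s_scene.npz [(5, 104, np.float64(158.4)), (15, 151, np.float64(157.9)), (30, 132, np.float64(156.9)), (50, 143, np.float64(155.5)), (70, 147, np.float64(153.6)), (80, 121, np.float64(152.5))]
```

View pics/ov_s_scene.png

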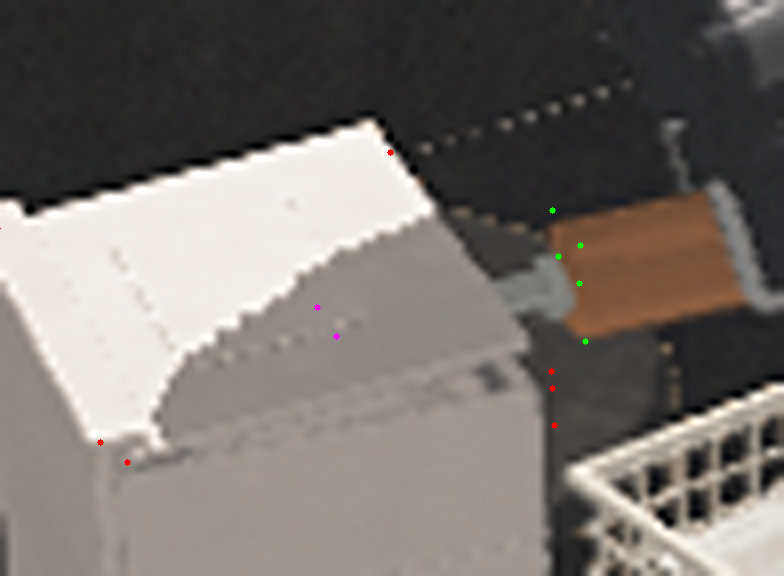

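Call:
move_arm(deltas="0.051 0 -0.193 0 0 0;0.58 0 0.152 0 0 0;0.967 0 0.253 0 0 0;0.967 0 0.253 0 0 0;0.967 0 0.253 0 0 0;1.934 0 0.506 0 0 0;1.934 0 0.506 0 0 0;0 0 0 0 0 0")

```text
clock: 19.98
position: [472.7, 132.7, 135.1]
ee_rot: [-0.625, 0.77, -0.081, -0.101]
contact_force: [0.1, 1.0, -1.6]
gripper_width: 16.7
```

```bash
bash k.sh t; python3 cov.py t_scene.npz
```

```text
19.975 [ 0.702  0.331 -0.437  0.185 -1.017 -1.023] [472.73 132.74 135.06] [ 0.1  1.  -1.6] 16.673837014646562
[[-0.1985 -0.9786 -0.0543]
 [-0.9459  0.2057 -0.2509]
 [ 0.2567  0.0016 -0.9665]]
tip [495.1 235.9 143.2] grip [474.6 138.1 143.2] dir [20.5 97.9  0. ] rel notch: in -43.9 lat 0.0 up 1.7
 [ 0.59 -0.15 -0.01]
t_scene.npz [(5, 106, np.float64(158.4)), (15, 146, np.float64(158.2)), (30, 139, np.float64(156.9)), (50, 143, np.float64(155.4)), (70, 146, np.float64(153.4)), (80, 131, np.float64(152.6))]
```

View pics/t_scene.png

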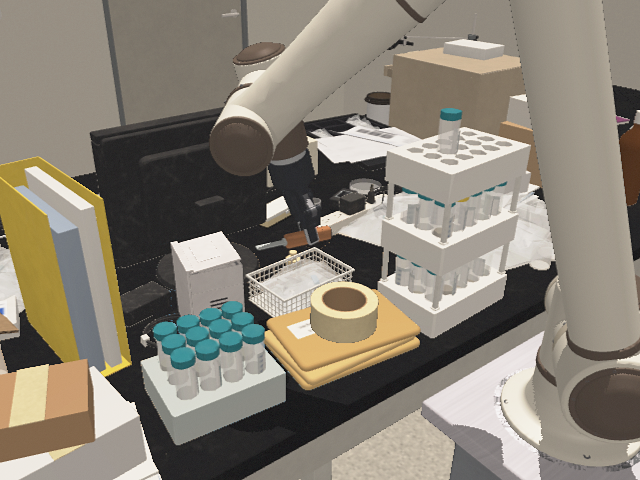

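Call:
move_arm(deltas="1.028 0 -3.866 0 0 0;1.028 0 -3.866 0 0 0;1.028 0 -3.866 0 0 0;1.028 0 -3.866 0 0 0;3.6 -1.09 0.955 0 0 0;3.6 -1.09 0.955 0 0 0;3.6 -1.09 0.955 0 0 0;3.6 -1.09 0.955 0 0 0;0 0 0 0 0 0")

```text
clock: 21.15
position: [485.8, -21.9, 294.9]
ee_rot: [-0.625, 0.77, -0.081, -0.101]
contact_force: [-0.0, 0.2, -1.1]
gripper_width: 16.5
```

Call:
move_arm(deltas="0 0 0 -0.0451 0 0.1702;0 0 0 -0.0451 0 0.1702;0 0 0 -0.0451 0 0.1702;0 0 0 -0.0451 0 0.1702;0 0 0 -0.0451 0 0.1702;0 0 0 -0.0451 0 0.1702;0 0 0 -0.0451 0 0.1702;0 0 0 -0.0451 0 0.1702;0 0 0 -0.0451 0 0.1702;0 0 0 0 0 0;0 0 0 0 0 0")

```text
clock: 22.52
position: [486.1, -19.8, 294.8]
ee_rot: [0.107, 0.986, 0.014, -0.129]
contact_force: [-0.2, -0.5, -1.3]
gripper_width: 16.8
```

```bash
bash k.sh u; python3 m.py u side wrist
```

```text
22.525 [ 0.222  0.244 -0.019 -0.109 -1.545 -1.993] [486.12 -19.76 294.8 ] [-0.2 -0.5 -1.3] 16.844541182762185
[[-9.439e-01  2.143e-01 -2.511e-01]
 [ 2.072e-01  9.768e-01  5.500e-02]
 [ 2.571e-01 -1.000e-04 -9.664e-01]]
tip [588.  -42.4 302.7] grip [490.4 -20.9 302.8] dir [ 97.7 -21.5  -0.1] rel notch: in -297.6 lat -147.4 up 161.2
 [-0.09 -0.53 -0.04]
22.575 [ 0.222  0.244 -0.019 -0.109 -1.545 -1.994] [486.08 -19.74 294.78] [-0.9  0.2 -1.5] 16.797463007744206
[[-9.438e-01  2.147e-01 -2.511e-01]
 [ 2.075e-01  9.767e-01  5.510e-02]
 [ 2.571e-01 -1.000e-04 -9.664e-01]]
```

View pics/u_side.png

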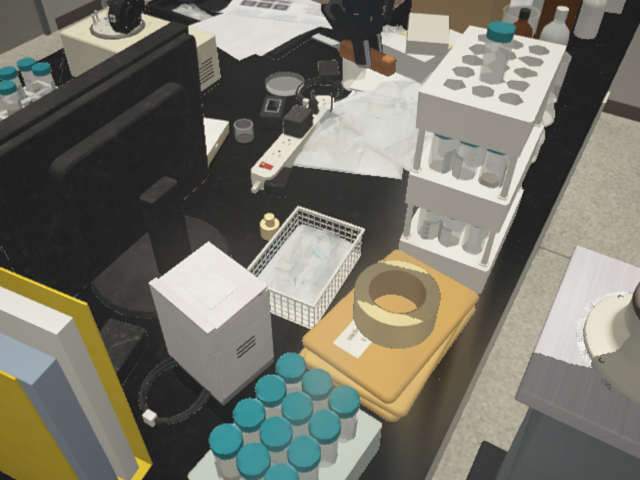

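View pics/ov_u_scene.png

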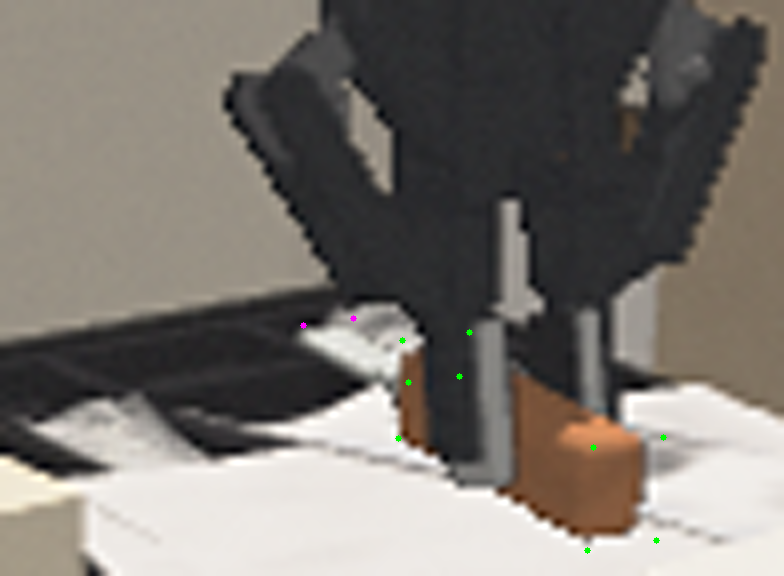

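Call:
move_arm(deltas="0.09 -0.27 0.02 0 0 0;-1.336 0 5.025 0 0 0;-1.336 0 5.025 0 0 0;-1.336 0 5.025 0 0 0;-1.336 0 5.025 0 0 0;-1.336 0 5.025 0 0 0;0 0 0 0 0 0;-0.514 0 1.934 0 0 0;0 0 0 0 0 0;0 0 0 0 0 0")

```text
clock: 23.92
position: [485.8, -22.5, 16.9]
ee_rot: [0.108, 0.986, 0.014, -0.127]
contact_force: [0.2, -0.0, -0.5]
gripper_width: 16.9
```

Call:
move_arm(deltas="-0.129 0 0.484 0 0 0;0 0 0 0 0 0;0 0 0 0 0 0")

```text
clock: 24.3
position: [484.5, -22.6, 10.1]
ee_rot: [0.108, 0.986, 0.014, -0.129]
contact_force: [0.7, 1.0, -1.0]
gripper_width: 16.5
```

```bash
bash k.sh v
```

```text
24.3 [ 0.216  0.548 -0.356 -0.138 -0.908 -1.908] [484.55 -22.64  10.14] [ 0.7  1.  -1. ] 16.478626008200493
[[-0.9433  0.2174 -0.2507]
 [ 0.2101  0.9761  0.0559]
 [ 0.2569  0.     -0.9664]]
tip [586.4 -45.5  18. ] grip [488.9 -23.8  18.1] dir [ 97.6 -21.7  -0.1] rel notch: in -301.0 lat -146.5 up -123.5
 [-0.13 -0.57 -0.  ]
```

View pics/v_scene.png

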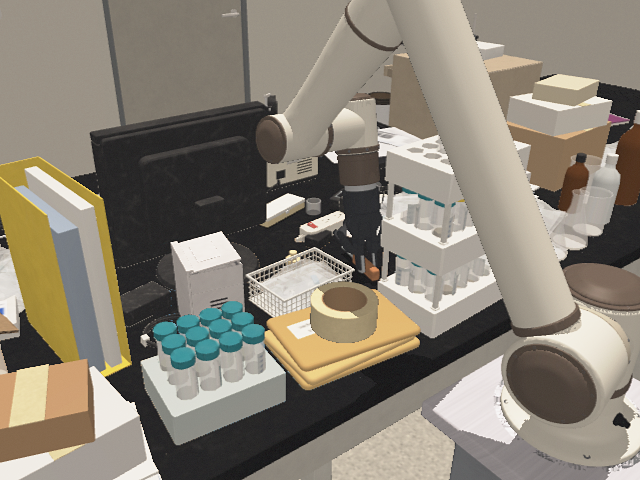

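Tool is 6 mm above the bench by my estimate; I'll lower it the rest of the way slowly.

Call:
move_arm(deltas="-0.09 0 0.338 0 0 0;0 0 0 0 0 0;-0.051 0 0.193 0 0 0;0 0 0 0 0 0;0 0 0 0 0 0")

```text
clock: 24.98
position: [484.5, -22.6, 4.6]
ee_rot: [0.108, 0.986, 0.014, -0.129]
contact_force: [-1.1, 0.5, 2.3]
gripper_width: 16.8
```

Call:
move_arm(deltas="0 0 0 0 0 0;0 0 0 0 0 0;0 0 0 0 0 0;0 0 0 0 0 0", grip=4)

```text
clock: 25.48
position: [484.4, -22.6, 4.4]
ee_rot: [0.108, 0.986, 0.014, -0.129]
contact_force: [0.3, 0.4, -0.1]
gripper_width: 39.6
```

Call:
move_arm(deltas="0.514 0 -1.934 0 0 0;1.336 0 -5.025 0 0 0;1.336 0 -5.025 0 0 0;1.336 0 -5.025 0 0 0;1.336 0 -5.025 0 0 0;1.336 0 -5.025 0 0 0;0 0 0 0 0 0")

```text
clock: 26.35
position: [486.4, -22.6, 288.9]
ee_rot: [0.108, 0.986, 0.015, -0.124]
contact_force: [0.2, -0.4, -0.7]
gripper_width: 39.7
```

```bash
python3 m.py w side scene wrist; python3 cov.py w_side.npz w_scene.npz
```

```text
26.35 [ 0.217  0.242 -0.034 -0.108 -1.521 -1.989] [486.41 -22.61 288.92] [ 0.2 -0.4 -0.7] 39.702802763295956
[[-0.946   0.2171 -0.2408]
 [ 0.2095  0.9761  0.0568]
 [ 0.2474  0.0033 -0.9689]]
w_side.npz [(5, 363, np.float64(159.5)), (15, 416, np.float64(158.9)), (30, 421, np.float64(157.8)), (50, 449, np.float64(156.2)), (70, 468, np.float64(154.3)), (80, 383, np.float64(153.8))]
w_scene.npz [(5, 102, np.float64(158.7)), (15, 145, np.float64(158.0)), (30, 136, np.float64(157.0)), (50, 137, np.float64(155.6)), (70, 151, np.float64(153.6)), (80, 131, np.float64(152.7))]
```

View pics/w_side.png

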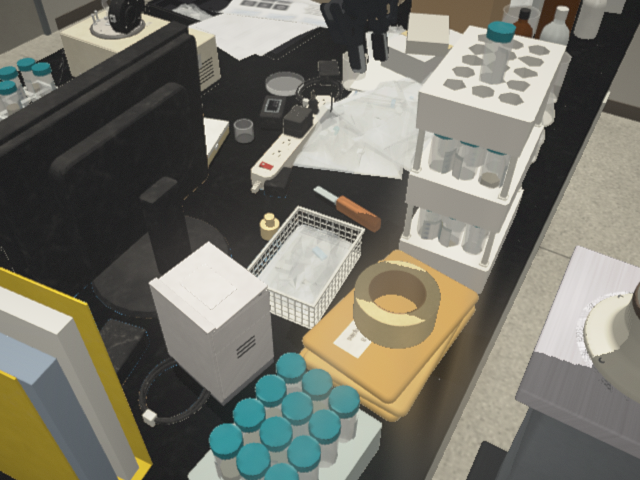

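View pics/w_wrist.png

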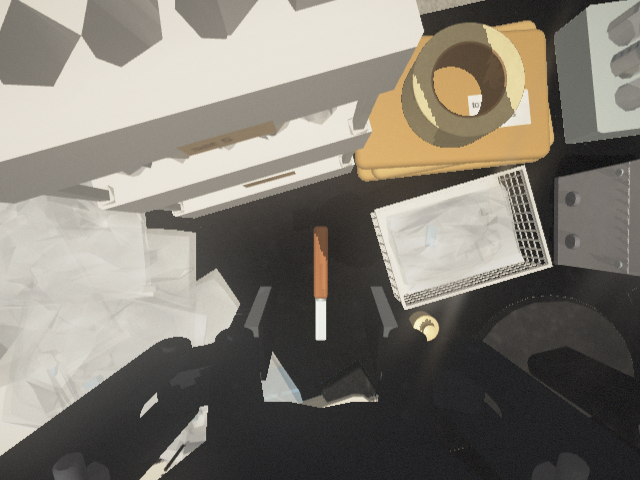

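```bash
python3 - <<'E'
from h import *
a=np.load('a_side.npz')['px'].astype(int);w=np.load('w_side.npz')['px'].astype(int)
d=(abs(a-w).max(2)>60)
for n,(u0,u1,v0,v1) in dict(basket=(245,366,205,326),weight=(255,285,208,245),tape=(350,445,255,350),tool=(310,385,183,235)).items(): print(n,d[v0:v1,u0:u1].mean().round(3))
P=np.load('w_side.npz'); hsv=cv2.cvtColor(P['px'],cv2.COLOR_BGR2HSV);W=P['W']
m=(np.hypot(W[...,0]-495,W[...,1]+20)<70)&(hsv[...,1]>120)&(hsv[...,2]>60)&(W[...,2]>18)&(W[...,2]<40)
print(W[m][:,2].mean(),W[m][:,2].max(),cv2.minAreaRect(W[m][:,:2].astype(np.float32)))
print(arm.job_done())
E
```

```text
basket 0.026
weight 0.0
tape 0.176
tool 0.02
23.566214458375793 27.250444613765808 ((494.8843078613281, -25.004959106445312), (19.896469116210938, 78.56713104248047), 77.00957489013672)
the job is handed in; nothing more can be done
None
```

The cover is loose: I pried it free with the tool, took the blade out, laid the tool back on the bench and handed the job in at about 26 s of the 54 s.

- **Grasp and insertion:** I gripped the tool by the handle, turned it to face the box and slid the blade level about 34 mm into the notch without feeling any resistance.
- **Levering:** I turned the handle down 24° over the lower lip. Wrist force readings stayed below about 3 N when I checked. A brief peak while the catches let go could have been missed.
- **Cover:** Its front edge rose about 9 mm and stayed there after I withdrew the blade and in the last pictures. The side and scene cameras agreed to about 1 mm. The fingers did not go near the cover.
- **Tool:** It lies flat, with the handle top at about 24 mm, close to where it started. A final fit of the handle's position came out 6 mm along its length from the first one. I put that down to part of the handle being missed in the picture.
- **Other things:** The weight and basket look unchanged between the first and last pictures. The tape area differs in 18 % of its pixels. The tape looks to be in the same place, so I take that as the arm's changed shadow, but I did not measure it.

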